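Sweep the sound corms down the chute of the picking tray

ROBOT

A 6-joint arm with a two-finger parallel gripper is mounted at the origin on a cart in front of the work surface, level with it; the furniture and walls round the work are solid. World frame = base frame: x ahead of the robot, y to its left, z up, the work surface at z = 0. Lengths are in mm, angles in rad, forces in N, time in s.
With the tool pointing down it reaches from about 325 to 1000 mm from the base axis. Payload 5.1 kg.
Tool frame: the origin (TCP) lies on the centre line of the jaws, within the pads' length; the fingertips stand robot.tip_extent ahead of it and the grasp point (between the pads) lies 8 mm behind it (robot.tip_extent is the distance from the TCP to the fingertips, in mm); z points along the fingers, y is the line along which they close (so a half turn about z gives the same grasp; the last joint's range is limited). The gripper opens to 85 mm and grips with 20 to 120 N. Pads are 22 mm wide; open, the fingers measure 114 mm over their backs; the gripper's body (76 mm by 85 mm) begins 54 mm behind the grasp point. The pads swing forward as they close: fully open they stand 13 mm farther back than shut.
Start: joints at [-1.215, 0.124, 1.65, -0, 1.367, -0.083], TCP at [276.122, -588.423, 242.322] pointing down, gripper open.
Joint ranges: [-2.61, 2.61], [-1.02, 2.33], [0.03, 2.71], [-1.35, 4.49], [0.32, 2.68], [-2.91, 2.91]. Speed limits (rad/s): [2.57, 2.57, 3.14, 3.14, 3.14, 3.14].

INTERFACE

Orientations are given as a rotation vector (axis times angle).
In Python, from bench import robot gives the robot as it stands.
- The arm moves only by the tool drive_tool, never from a script. Its argument "moves" is text: rows parted by semicolons, each of 7 numbers parted by spaces: the turn, a rotation vector about the tool's x, y, z as a fraction of full scale, then the shift along the tool's x, y, z as a fraction of full scale, then the closure, from 0 (fully open) to 1 (shut). A call has 1 to 5 rows; each row is the pose to reach, as a shift and turn from the pose commanded when the call began, along the tool's axes at that moment; what a row does not reach only later rows make up. Full scale, the value 1, is 50 cm for a shift and 120 degrees for a turn. A row lasts 1/8 s, in which the tool goes at most 62.5 mm and 10.7 degrees, less where a joint would pass 70% of its speed; a pose out of reach is approached as far as the arm can. A call with a number of a shift or a turn outside -1 to 1 is refused whole. A call with a gripper value outside its range is refused whole. The fingers move at their own pace and stop on an object; "squeeze" is the grip in N (left out, the last holds). Time passes only in rows, so rows that repeat a pose let the fingers close. It gives the time, the measured TCP pose, the force, the opening and the grip force at its end, in the units of the state.
- robot.get_obs(): the state, without advancing time (a new reading comes with each control period).
- robot.camera(name): name is "scene" or "top"; returns a dict with "color" (480x640x3 uint8, red, green, blue), "fx", "fy", "cx", "cy" (pixels), "distortion" ([k1, k2, p1, p2, k3] as OpenCV has them; the pictures are not rectified), "origin" and "attitude" of the camera in the world. Camera axes: x right, y down, z forward; pixel columns grow to the right and rows downward; lengths in mm; the calibration is good to about 2 mm. A picture is of the moment at which its call begins. There is no depth.
- robot.close_job(): hands the job in; it is judged then, once.
The state is a dict: "clock": time; "joint_pos": joint angles; "qd": joint speeds; "joint_torque": joint torques, N m; "tool_pos": TCP position; "orientation": TCP orientation; "ft_force": force on the tool from outside, world axes, zero at the start; "torque": the same for the moment, N m; "finger_gap": opening from 0.0 (shut) to 1.0 (fully open); "gripper_force": force on a finger pad.
Only numpy, scipy, OpenCV 4.12 (cv2) and the standard library are available. Lean on these libraries where they do the work, as an engineer would, in place of code of your own. Each camera call takes 0.05 s, during which the arm holds its last target. There are 200 camera calls.

TASK

The good corms on the picking tray have been looked over and can go down to the crate: push the red shutter right open by its ear, sweep all four light-brown corms out through the mouth so that they drop down the chute into the green crate, then push the shutter fully shut again for the next batch. Do it all by pushing with the fingers: do not pick up or lift any corm. Leave the mouldy rejects in the bay at the back, the crate and everything else on the bench where they are.

Things in the scene. Friction and masses are not known exactly. Their poses are not given: they have to be found in the camera images.
- tray: picking tray: bare aluminium, rolled rim, on four short tube legs, fixed. Origin on the bench under the middle of its main field; z up. Floor at z 100 mm, walls 28 mm higher (rim 31 mm). Main field: tray x -80 to +80, y -130 to +130 mm. The outlet mouth is in the -y end wall. At yaw 0 tray x points away from the robot and the mouth is at the robot's right.
- mouth (a point): middle of the outlet mouth at floor height (tray x -31, y -130, z 100 mm), 90 mm wide along tray x, nothing above it when the shutter is open. A straight funnel plate 25 mm high runs from tray (x +80, y -70) to (x +14, y -130) mm, cutting off the corner beside the mouth.
- chute (a point): middle of the chute's lower edge, over the crate, 52 mm above the bench (tray x -31, y -170 mm). The chute is a sheet between two cheeks that slopes down at about 51 degrees from the floor's edge just beyond the mouth (tray y -133 mm).
- bay (a point): middle of the floor of the narrow reject bay along the back of the tray (tray x +83 to +140 mm, y -130 to +130 mm), parted from the main field by a 22 mm high divider at tray x +80 to +83 mm
- shutter_plate (a joint): the red sliding shutter that closes the mouth: 0 = fully shut, 0.09 m = fully open; may start up to 12 mm ajar. It slides along tray +x (away from the robot) to open, on the outside of the end wall, and stays where it is left. About 2 N of sliding friction; firm stops at both ends.
- shutter_ear (a point): middle of the shutter's ear, a red upright plate to push from either side: 4 mm thick along tray x, 30 mm along tray y (it juts out from the shutter, away from the tray), from 6 to 42 mm above the tray floor; this point is 24 mm above it. Moves with the shutter. The shutter's plate is 16 mm from it on the tray side, top 30 mm above the floor; free space on the other sides.
- crate: green open plastic crate standing on the bench under the chute, loose, 0.7 kg: 190 mm (crate x) by 150 mm (crate y) outside, 50 mm high, 4 mm walls, floor 12 mm thick. Origin at the centre of its underside.
- corm_1: a flower corm (flat bulb): round, light brown with a pale tip, 35 mm across, 20 mm thick plus a 5 mm tip, 18 g, hard, flat-bottomed. Origin at its middle, 10 mm above what it lies on; its z axis points up through the tip. Starts lying in the tray's main field.
- corm_2: a flower corm (flat bulb): round, light brown with a pale tip, 35 mm across, 20 mm thick plus a 5 mm tip, 18 g, hard, flat-bottomed. Origin at its middle, 10 mm above what it lies on; its z axis points up through the tip. Starts lying in the tray's main field.
- corm_3: a flower corm (flat bulb): round, light brown with a pale tip, 35 mm across, 20 mm thick plus a 5 mm tip, 18 g, hard, flat-bottomed. Origin at its middle, 10 mm above what it lies on; its z axis points up through the tip. Starts lying in the tray's main field.
- corm_4: a flower corm (flat bulb): round, light brown with a pale tip, 35 mm across, 20 mm thick plus a 5 mm tip, 18 g, hard, flat-bottomed. Origin at its middle, 10 mm above what it lies on; its z axis points up through the tip. Starts lying in the tray's main field.
- reject_1: a rejected corm: grey-brown, mouldy, 31 mm across, 18 mm thick, lying in the reject bay at the back of the tray; to be left there. Origin at its middle, 9 mm above the bay's floor.
- reject_2: a rejected corm: grey-brown, mouldy, 31 mm across, 18 mm thick, lying in the reject bay at the back of the tray; to be left there. Origin at its middle, 9 mm above the bay's floor.
- terracotta_pot_1: square terracotta-coloured pot, 65x65x65 mm. Stands on the bench beside the work, loose; to be left alone. Origin at the centre of its underside.
- terracotta_pot_2: square terracotta-coloured pot, 65x65x65 mm. Stands on the bench beside the work, loose; to be left alone. Origin at the centre of its underside.
- tape_roll: roll of blue tape, 66 mm across, 18 mm high, lying flat. Stands on the bench beside the work, loose; to be left alone. Origin at the centre of its underside.
- lot_book: small dark blue book, 148x105x13 mm, lying flat. Stands on the bench beside the work, loose; to be left alone. Origin at the centre of its underside.
Things that resemble listed ones, but are neither listed nor needed, are in the scene too. There is more than one size of the crate; the job needs the larger.

How it is judged:
By the outcome, as a careful person would: the job done as asked, in the order asked, and still so for the second after the job is handed in, with the robot touching nothing.
It also fails if it takes over 72 s, if anything falls off the work surface, if the arm or the gripper's body presses on something with over 40 N, if the wrist force passes 120 N, or if a joint passes its speed limit or range.

## Working session

There is one attempt and no reset: what is moved stays moved. The work goes in short steps, Python scripts to look and compute and a tool call to move; the robot and the scene stay as the last step left them, time stands still between calls to the robot, and variables do not carry over. Pictures are saved under pics/ and viewed, at most 10 in all, crops included, and the job is handed in when it is done.

Besides the shell and the picture viewer there is one more tool, called after "Request:" by a JSON object that holds its "op" and its "data", one argument or row to a line. drive_tool: Moves the arm, as the interface text tells. Shift numbers are shares of 50 cm and turn numbers shares of 120 degrees, none past 1 either way. Its arguments: {"type":"object","properties":{"moves":{"type":"string"},"squeeze":{"type":"number"}},"required":["moves"]}

```bash
mkdir -p pics; ls; python3 - <<'E'
from bench import robot
import cv2,pickle
print(robot.get_obs(), robot.tip_extent)
for n in("scene","top"):
    c=robot.camera(n); cv2.imwrite(f"pics/{n}0.png",c["color"][:,:,::-1]); pickle.dump(c,open(f"{n}0.pkl","wb"))
    print({k:v for k,v in c.items() if k!="color"})
E
```

```text
pics
{'clock': 0.0, 'joint_pos': array([-1.21456519e+00,  1.24484033e-01,  1.65171836e+00,  1.56217161e-05,
        1.36752149e+00, -8.25701991e-02]), 'qd': array([ 0.00077188, -0.00027846, -0.0006993 , -0.00170083, -0.00051539,
       -0.00159643]), 'joint_torque': array([ 1.37044412e-03, -4.23603129e+01, -3.65449476e+01, -4.99660030e-05,
        6.89793218e-03, -9.05875737e-06]), 'tool_pos': array([ 275.935975  , -587.84608501,  241.0404291 ]), 'orientation': array([-3.06422093e+00, -6.83286152e-01,  4.32547333e-04]), 'ft_force': array([0.20444504, 0.03082125, 0.83646266]), 'torque': array([-0.00029659,  0.00488472,  0.03888839]), 'gripper_force': 0.0, 'finger_gap': 1.0042730996826086} 11.0
{'fx': 554.5204642230136, 'fy': 554.5204642230136, 'cx': 314.4656883769261, 'cy': 238.96348382339465, 'distortion': array([-0.03000296,  0.        ,  0.        ,  0.        ,  0.        ]), 'origin': array([  -49.13802673, -1082.61998777,   812.08194189]), 'attitude': array([-2.04493333,  0.5540345 , -0.29436576])}
{'fx': 527.963284330715, 'fy': 527.963284330715, 'cx': 323.207976415759, 'cy': 240.6792164046469, 'distortion': array([0.0225054, 0.       , 0.       , 0.       , 0.       ]), 'origin': array([ 351.60629183,  -17.53395567, 1523.55297228]), 'attitude': array([-2.14416396,  2.15550728, -0.16795249])}
```

View pics/top0.png

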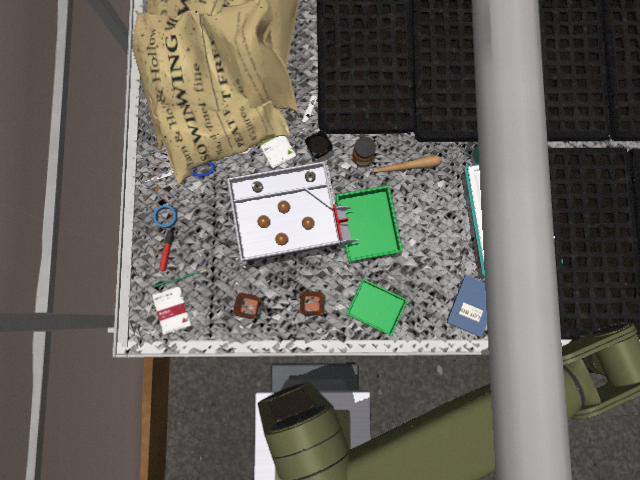

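View pics/scene0.png

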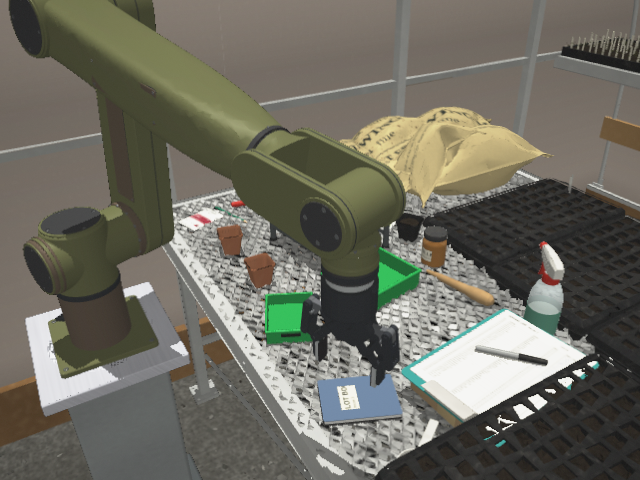

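```bash
cat > h.py <<'E'
import numpy as np,cv2,pickle
from scipy.spatial.transform import Rotation as R
def ray(c,px,z):
    K=np.array([[c["fx"],0,c["cx"]],[0,c["fy"],c["cy"]],[0,0,1]])
    u=cv2.undistortPoints(np.array(px,float).reshape(-1,1,2),K,c["distortion"]).reshape(-1,2)
    d=R.from_rotvec(c["attitude"]).apply(np.c_[u,np.ones(len(u))]); o=c["origin"]
    return o+d*((z-o[2])/d[:,2])[:,None]
def proj(c,P):
    K=np.array([[c["fx"],0,c["cx"]],[0,c["fy"],c["cy"]],[0,0,1]])
    r=R.from_rotvec(c["attitude"]).inv()
    return cv2.projectPoints(np.array(P,float).reshape(-1,3),r.as_rotvec(),r.apply(-c["origin"]),K,c["distortion"])[0].reshape(-1,2)
def blobs(m,lo=15):
    n,_,s,ce=cv2.connectedComponentsWithStats(m.astype(np.uint8))
    return [(ce[i],s[i,4],s[i,:4]) for i in range(1,n) if s[i,4]>=lo]
E
python3 - <<'E'
from h import *
c=pickle.load(open("top0.pkl","rb")); im=c["color"]
cr=im[155:275,220:410]
cv2.imwrite("pics/crop0.png",cv2.resize(cr[:,:,::-1],None,fx=4.2,fy=4.2,interpolation=cv2.INTER_CUBIC))
hsv=cv2.cvtColor(im,cv2.COLOR_RGB2HSV); H,S,V=cv2.split(hsv)
m=((H<20)&(S>110)&(V>60)); m[:, :235]=0;m[:,330:]=0;m[:180]=0;m[255:]=0
for b in blobs(m): print("corm",b[0],b[1],ray(c,b[0],112)[0])
r=((H<5)|(H>174))&(S>150)&(V>90); r[:190]=0;r[260:]=0;r[:,:320]=0;r[:,380:]=0
for b in blobs(r,4): print("red",b, ray(c,b[0],130)[0])
w=((S<60)&(V>190)); w[:160]=0;w[265:]=0;w[:,:225]=0;w[:,345:]=0
for b in blobs(w,100): print("floor",b)
E
```

```text
corm [283.13333333 206.44444444] 90 [654.46441741  76.91903448 112.        ]
corm [263.02222222 221.27777778] 90 [613.59246521 131.23378802 112.        ]
corm [307.44565217 222.76086957] 92 [609.00283052  10.73693513 112.        ]
corm [281.         238.79347826] 92 [565.3009319   82.23162028 112.        ]
red (array([337.74444444, 220.73333333]), np.int32(90), array([333, 204,  15,  34], dtype=int32)) [610.9006434  -70.92345923 130.        ]
floor (array([276.64, 162.69]), np.int32(100), array([267, 160,  19,   8], dtype=int32))
floor (array([284.84144144, 185.16516517]), np.int32(1665), array([232, 167, 101,  40], dtype=int32))
floor (array([283.97972822, 224.31053687]), np.int32(4489), array([235, 191, 104,  68], dtype=int32))
```

View pics/crop0.png

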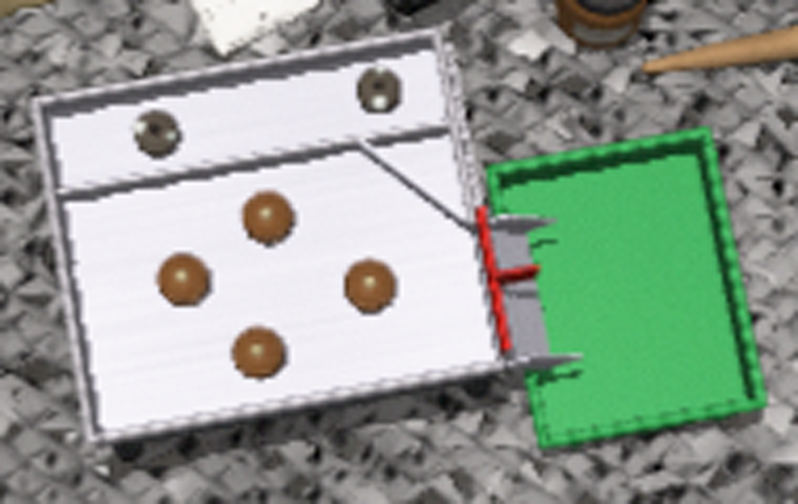

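```bash
python3 - <<'E'
from h import *
c=pickle.load(open("top0.pkl","rb"))
f=lambda P:np.array(P,float)/4.2+[220,155]-.4
C=ray(c,f([(38,100),(437,33),(505,365),(92,438)]),131)[:,:2]
print(C, np.linalg.norm(C-np.roll(C,1,0),axis=1))
t=2.
T=np.array([(140+t,130+t),(140+t,-130-t),(-80-t,-130-t),(-80-t,130+t)])
A=C-C.mean(0);B=T-T.mean(0)
th=np.arctan2((B[:,0]*A[:,1]-B[:,1]*A[:,0]).sum(),(A*B).sum())
M=np.array([[np.cos(th),-np.sin(th)],[np.sin(th),np.cos(th)]])
o=C.mean(0)-M@T.mean(0); print("yaw",np.degrees(th),"o",o, "res",(C-(T@M.T+o)))
def tr(p):return (p-o)@M
print("divider/funnel check", tr(ray(c,f([(357,143),(470,230)]),125)[:,:2]))
print("inner floor edges", tr(ray(c,f([(70,203),(100,432)]),105)[:,:2]))
print("ear ends z142", tr(ray(c,f([(500,275),(538,268)]),142)[:,:2]))
print("plate ends z130", tr(ray(c,f([(482,208),(505,350)]),130)[:,:2]))
print("crate z50", tr(ray(c,f([(487,168),(710,128),(766,405),(545,445)]),50)[:,:2]))
print("corms",tr(ray(c,[(283.1,206.4),(263,221.3),(307.4,222.8),(281,238.8)],112)[:,:2]))
np.savez("tray.npz",th=th,o=o,M=M)
E
```

```text
[[728.32038301 223.29155089]
 [772.22948391 -34.05937085]
 [554.39888236 -75.90902897]
 [509.10042312 185.02236728]] [222.53521346 261.06992562 221.81425756 264.83418201]
yaw 10.025781986690355 o [611.47040765  69.36364045] res [[-1.56358592e-03 -7.77350770e-01]
 [-2.05256706e+00  1.84031945e+00]
 [ 6.96242758e-01 -1.01288648e+00]
 [ 1.35788788e+00 -5.00821946e-02]]
divider/funnel check [[  78.99693454  -66.08210148]
 [   9.59671988 -127.54549892]]
inner floor edges [[ 77.66148787 124.66832976]
 [-74.20735678 129.27200002]]
ear ends z142 [[ -25.78406358 -139.89650391]
 [ -25.6466544  -164.4376813 ]]
plate ends z130 [[  21.37779571 -137.43695353]
 [ -71.88008452 -134.96349352]]
crate z50 [[  64.88112343 -151.44391839]
 [  65.24347312 -306.40582359]
 [-128.36096729 -305.7102902 ]
 [-128.34351787 -154.85644365]]
corms [[ 4.37907898e+01  2.35491597e-02]
 [ 1.28109692e+01  6.06252071e+01]
 [-1.27204594e+01 -5.71609596e+01]
 [-4.32418072e+01  2.07121863e+01]]
```

Request:
{"op": "drive_tool", "data": {
  "moves": "0 0 -0.625 0.987 -0.629 0 1; 0 0 -0.625 0.987 -0.629 0 1; 0 0 -0.625 0.987 -0.629 0 1; 0 0 -0.625 0.987 -0.629 0 1; 0 0 -0.625 0.987 -0.629 0 1",
  "squeeze": 20
}}

```text
clock: 0.72
tool_pos: [443.9, -322.4, 241.9]
orientation: [-2.42, -2.002, -0.0]
ft_force: [0.8, -0.1, -0.9]
finger_gap: 0.006
gripper_force: 0.0
```

```bash
cat > g.py <<'E'
# usage: g.py x y tipz -> current tray pose and the tool-axis fractions for a tray target at tray-aligned heading
import sys; from h import *
from bench import robot
d=np.load("tray.npz"); o,M,th=d["o"],d["M"],float(d["th"])
s=robot.get_obs(); Rt=R.from_rotvec(s["orientation"]); p=s["tool_pos"]
t=(p[:2]-o)@M
Rg=R.from_matrix(np.c_[[-np.sin(th),np.cos(th),0],[np.cos(th),np.sin(th),0],[0,0,-1]])
print("t",round(s["clock"],2),"tray",t.round(1),"tipz",round(p[2]-robot.tip_extent,1),"ext",robot.tip_extent,"gap",round(s["finger_gap"],2),"F",s["ft_force"].round(1))
a=list(map(float,sys.argv[1:]))
for i in range(0,len(a),3):
    w=np.r_[o+M@np.array(a[i:i+2]),a[i+2]+robot.tip_extent]
    print("turn",((Rt.inv()*Rg).as_rotvec(degrees=True)/120).round(4),"shift",(Rt.inv().apply(w-p)/500).round(4))
E
python3 g.py -50 -157 220
```

```text
t 0.72 tray [-233.2 -356.7] tipz 230.9 ext 11.0 gap 0.01 F [ 0.8 -0.1 -0.9]
turn [-1.000e-04 -1.000e-04 -1.736e-01] shift [0.5035 0.2005 0.0219]
```

Request:
{"op": "drive_tool", "data": {
  "moves": "0 0 -0.1736 0.503 0.2 0.02 1; 0 0 -0.1736 0.503 0.2 0.02 1; 0 0 -0.1736 0.503 0.2 0.02 1; 0 0 -0.1736 0.503 0.2 0.02 1; 0 0 -0.1736 0.503 0.2 0.02 1"
}}

```text
clock: 1.35
tool_pos: [590.8, -94.1, 231.5]
orientation: [-2.021, -2.404, 0.001]
ft_force: [-1.0, -0.5, -0.2]
finger_gap: 0.002
gripper_force: 0.0
```

```bash
python3 g.py -50 -157 180 -50 -157 118;python3 - <<'E'
from bench import robot
import cv2,pickle
from h import *
c=robot.camera("scene"); cv2.imwrite("pics/s1.png",c["color"][150:390,240:560,::-1].repeat(2,0).repeat(2,1)); pickle.dump(c,open("scene1.pkl","wb"))
s=robot.get_obs(); Rt=R.from_rotvec(s["orientation"])
for e in (0,11,24): print(e,proj(c,s["tool_pos"]+Rt.apply([0,0,e])))
E
```

```text
t 1.35 tray [ -48.8 -157.4] tipz 220.5 ext 11.0 gap 0.0 F [-1.  -0.5 -0.2]
turn [-0.0005 -0.0003 -0.0011] shift [ 0.0006 -0.0024  0.081 ]
turn [-0.0005 -0.0003 -0.0011] shift [ 0.0005 -0.0022  0.205 ]
0 [[345.61929792 196.52671519]]
11 [[345.55525796 200.70052172]]
24 [[345.48013621 205.58797572]]
```

View pics/s1.png

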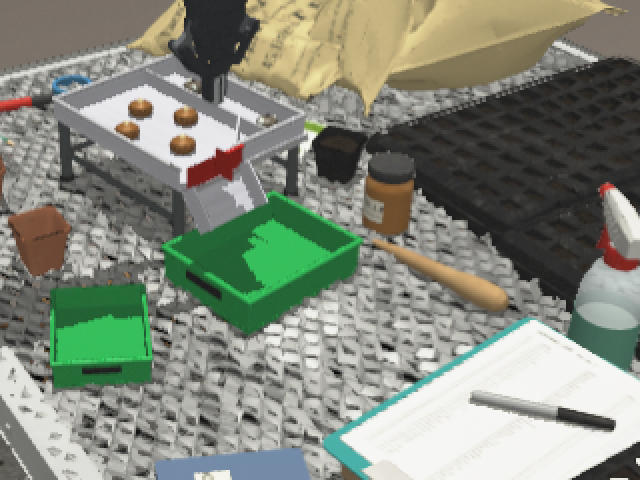

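Request:
{"op": "drive_tool", "data": {
  "moves": "0 0 0 0 -0.007 0.1 1; 0 0 0 0 -0.007 0.2 1; 0 0 0 0 -0.007 0.2 1"
}}

```text
clock: 1.78
tool_pos: [582.5, -97.8, 127.1]
orientation: [-2.021, -2.392, 0.008]
ft_force: [-0.7, -0.5, -0.8]
finger_gap: 0.003
gripper_force: 0.0
```

Request:
{"op": "drive_tool", "data": {
  "moves": "0 0 0 0 0.04 0 1; 0 0 0 0 0.08 0 1; 0 0 0 0 0.12 0 1; 0 0 0 0 0.16 0 1; 0 0 0 0 0.175 0 1"
}}

```text
clock: 2.4
tool_pos: [673.9, -83.8, 134.6]
orientation: [2.026, 2.399, 0.001]
ft_force: [-3.5, -0.4, 2.7]
finger_gap: -0.001
gripper_force: 1.2
```

```bash
python3 g.py 42 -157 120; python3 - <<'E'
from h import *
from bench import robot
d=np.load("tray.npz")
c=robot.camera("scene"); cv2.imwrite("pics/s2.png",cv2.resize(c["color"][150:290,240:440,::-1],None,fx=4,fy=4)); 
E
```

```text
t 2.4 tray [  34.8 -161.7] tipz 123.6 ext 11.0 gap -0.0 F [-3.5 -0.4  2.7]
turn [ 0.0006  0.0004 -0.0031] shift [0.0094 0.0143 0.0071]
```

View pics/s2.png

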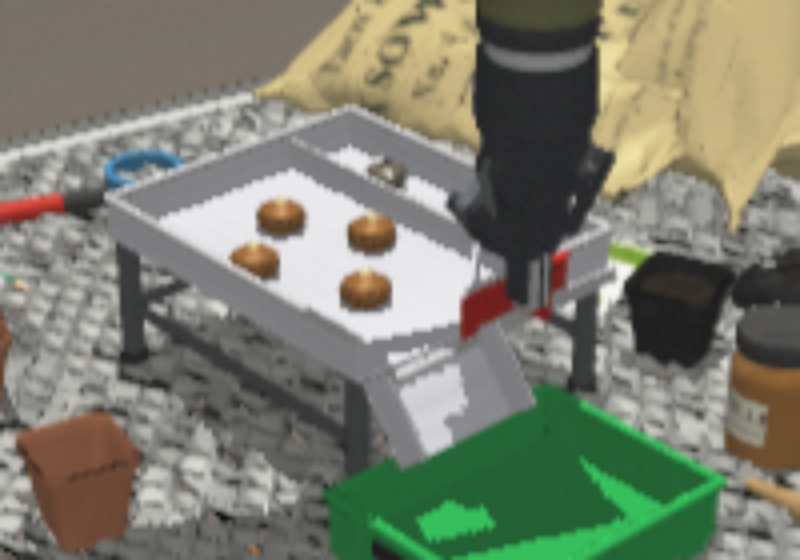

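Shutter nearly open (ear at x about 51 of 59). Push on gently until the stop shows in the force.

Request:
{"op": "drive_tool", "data": {
  "moves": "0 0 0 0.008 0.01 0.004 1; 0 0 0 0.008 0.016 0.004 1; 0 0 0 0.008 0.02 0.004 1; 0 0 0 0.008 0.024 0.004 1; 0 0 0 0.008 0.024 0.004 1"
}}

```text
clock: 3.08
tool_pos: [683.3, -77.0, 130.6]
orientation: [-2.025, -2.4, 0.003]
ft_force: [-6.2, -0.6, 3.7]
finger_gap: -0.001
gripper_force: 2.9
```

```bash
python3 g.py 42 -157 120
```

```text
t 3.08 tray [  45.3 -156.7] tipz 119.6 ext 11.0 gap -0.0 F [-6.2 -0.6  3.7]
turn [-0.0011 -0.0001 -0.0027] shift [-0.0007 -0.0065 -0.0009]
```

Request:
{"op": "drive_tool", "data": {
  "moves": "0 0 0 0 0.006 0 1; 0 0 0 0 0.01 0 1; 0 0 0 0 0.01 0 1"
}}

```text
clock: 3.45
tool_pos: [683.9, -77.0, 130.6]
orientation: [-2.019, -2.393, 0.016]
ft_force: [-22.8, -3.2, 13.9]
finger_gap: 0.003
gripper_force: 11.9
```

```bash
python3 g.py 35 -160 175 -13 -20 175
```

```text
t 3.45 tray [  45.8 -156.8] tipz 119.6 ext 11.0 gap 0.0 F [-22.8  -3.2  13.9]
turn [-0.0069 -0.0007 -0.0027] shift [-0.0065 -0.0233 -0.1106]
turn [-0.0069 -0.0007 -0.0027] shift [ 0.273  -0.1208 -0.1088]
```

Request:
{"op": "drive_tool", "data": {
  "moves": "0 0 0 -0.005 -0.03 0 1; 0 0 0 -0.005 -0.03 -0.11 1; 0 0 0 0.1 -0.08 -0.11 0.765; 0 0 0 0.273 -0.121 -0.11 0.765; 0 0 0 0.273 -0.121 -0.11 0.765"
}}

```text
clock: 4.08
tool_pos: [605.3, 50.8, 185.4]
orientation: [2.023, 2.403, 0.003]
ft_force: [0.3, -0.7, -0.6]
finger_gap: 0.235
gripper_force: 0.0
```

```bash
python3 g.py -13 -20 175 -13 -20 105
```

```text
t 4.08 tray [ -9.4 -17.2] tipz 174.4 ext 11.0 gap 0.24 F [ 0.3 -0.7 -0.6]
turn [ 0.0008 -0.0004 -0.0019] shift [-0.0057 -0.0073 -0.0012]
turn [ 0.0008 -0.0004 -0.0019] shift [-0.0058 -0.0075  0.1388]
```

Request:
{"op": "drive_tool", "data": {
  "moves": "0 0 0 -0.003 -0.007 0.08 0.765; 0 0 0 -0.003 -0.007 0.139 0.765; 0 0 0 -0.003 -0.007 0.139 0.765; 0 0 0 -0.025 -0.007 0.139 0.765; 0 0 0 -0.05 -0.007 0.139 0.765"
}}

```text
clock: 4.7
tool_pos: [607.9, 22.2, 116.9]
orientation: [2.025, 2.4, 0.002]
ft_force: [0.0, -0.3, 0.1]
finger_gap: 0.235
gripper_force: 0.0
```

Request:
{"op": "drive_tool", "data": {
  "moves": "0 0 0 -0.03 -0.007 0 0.765; 0 0 0 -0.06 -0.016 0 0.765; 0 0 0 -0.09 -0.025 0 0.765; 0 0 0 -0.12 -0.034 0 0.765; 0 0 0 -0.145 -0.034 0 0.765"
}}

```text
clock: 5.32
tool_pos: [602.3, -52.4, 115.8]
orientation: [-2.026, -2.401, 0.0]
ft_force: [0.4, 0.8, -0.3]
finger_gap: 0.234
gripper_force: 0.0
```

```bash
python3 g.py -30 -128 105; cat > look.py <<'E'
import sys;from h import *
from bench import robot
d=np.load("tray.npz"); o,M=d["o"],d["M"]
c=robot.camera("top"); im=c["color"]; H,S,V=cv2.split(cv2.cvtColor(im,cv2.COLOR_RGB2HSV))
m=((H<20)&(S>110)&(V>60)); m[:,:235]=0;m[:,410:]=0;m[:170]=0;m[265:]=0
for b in blobs(m,10): print("brown px",b[0].round(),b[1],"tray",((ray(c,b[0],112)[0][:2]-o)@M).round(1))
r=((H<5)|(H>174))&(S>150)&(V>90); r[:160]=0;r[260:]=0;r[:,:300]=0;r[:,380:]=0
for b in blobs(r,4): print("red",b[1],((ray(c,b[0],130)[0][:2]-o)@M).round(1))
if len(sys.argv)>1: cv2.imwrite(sys.argv[1],cv2.resize(im[155:275,220:410,::-1],None,fx=4,fy=4,interpolation=cv2.INTER_CUBIC))
E
python3 look.py pics/t3.png
```

```text
t 5.33 tray [ -30.2 -118.3] tipz 104.8 ext 11.0 gap 0.23 F [ 0.4  0.8 -0.3]
turn [-0.0001 -0.     -0.003 ] shift [-0.0194  0.0006 -0.0005]
brown px [382. 170.] 29 tray [  95.4 -284. ]
brown px [329. 181.] 29 tray [  92.5 -137.4]
brown px [283. 206.] 91 tray [43.8 -0. ]
brown px [263. 221.] 90 tray [12.9 60.6]
brown px [345. 228.] 16 tray [ -43.5 -154.4]
brown px [281. 239.] 93 tray [-43.6  20.6]
red 26 [  89.1 -136.2]
```

View pics/t3.png

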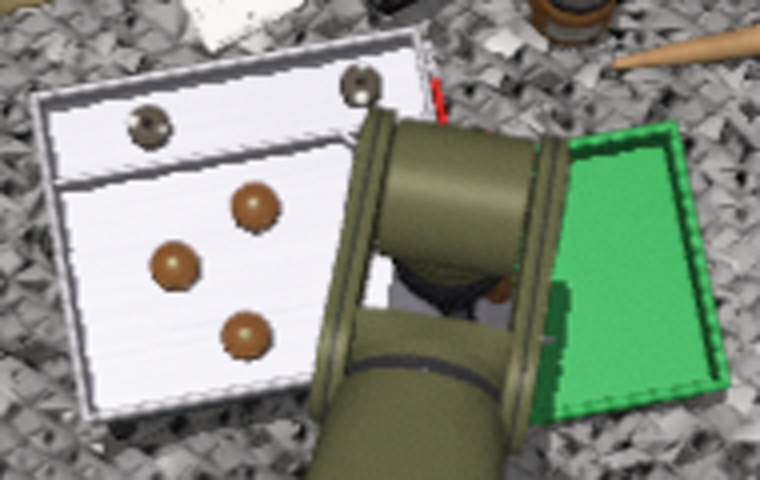

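Request:
{"op": "drive_tool", "data": {
  "moves": "0 0 0 -0.02 0 0 0.765; 0 0 0 -0.02 0 0 0.765; 0 0 0 0 0 -0.14 0.765; 0 0 0 0.1 -0.02 -0.14 0.765; 0 0 0 0.22 -0.027 -0.14 0.765"
}}

```text
clock: 6.0
tool_pos: [571.4, 55.8, 188.1]
orientation: [2.026, 2.397, 0.004]
ft_force: [0.6, 0.4, -0.9]
finger_gap: 0.233
gripper_force: 0.0
```

```bash
python3 g.py -43.5 58 175 -43.5 58 105; python3 look.py
```

```text
t 6.0 tray [-41.8  -6.3] tipz 177.1 ext 11.0 gap 0.23 F [ 0.6  0.4 -0.9]
turn [ 0.0019  0.0002 -0.0037] shift [ 0.1286 -0.0043  0.0041]
turn [ 0.0019  0.0002 -0.0037] shift [ 0.1287 -0.0049  0.1441]
brown px [378. 171.] 20 tray [  96.8 -273.3]
brown px [333. 190.] 113 tray [  63.5 -141.8]
brown px [384. 228.] 88 tray [ -64.6 -259.1]
brown px [280. 241.] 45 tray [-48.2  25.5]
red 91 [  60.2 -139.2]
```

Request:
{"op": "drive_tool", "data": {
  "moves": "0 0 -0.0037 0.129 -0.0045 0 0.765; 0 0 -0.0037 0.129 -0.0045 0 0.765; 0 0 -0.0037 0.129 -0.0045 0.08 0.765; 0 0 -0.0037 0.129 -0.0045 0.144 0.765; 0 0 -0.0037 0.129 -0.0045 0.144 0.765"
}}

```text
clock: 6.68
tool_pos: [557.7, 117.5, 113.0]
orientation: [-2.016, -2.408, 0.001]
ft_force: [1.0, 1.2, 0.6]
finger_gap: 0.23
gripper_force: 0.0
```

Request:
{"op": "drive_tool", "data": {
  "moves": "0 0 0 -0.03 0 0 0.765; 0 0 0 -0.06 0 0 0.765; 0 0 0 -0.09 0.003 0 0.765; 0 0 0 -0.12 0.006 0 0.765; 0 0 0 -0.15 0.01 0 0.765"
}}

```text
clock: 7.3
tool_pos: [576.1, 43.9, 113.9]
orientation: [2.017, 2.408, 0.0]
ft_force: [0.1, 0.6, -0.2]
finger_gap: 0.234
gripper_force: 0.1
```

Request:
{"op": "drive_tool", "data": {
  "moves": "0 0 0 -0.03 0.003 0 0.765; 0 0 0 -0.06 0.006 0 0.765; 0 0 0 -0.09 0.01 0 0.765; 0 0 0 -0.12 0.01 0 0.765; 0 0 0 -0.15 0.01 0 0.765"
}}

```text
clock: 7.92
tool_pos: [594.0, -28.7, 113.8]
orientation: [-2.017, -2.409, 0.0]
ft_force: [0.4, 0.2, -0.1]
finger_gap: 0.238
gripper_force: 0.1
```

```bash
python3 g.py -33 -128 105; python3 look.py
```

```text
t 7.92 tray [-34.3 -93.6] tipz 102.8 ext 11.0 gap 0.24 F [ 0.4  0.2 -0.1]
turn [-0.0001 -0.      0.0009] shift [-0.0689  0.0024 -0.0045]
brown px [382. 170.] 26 tray [  95.1 -286. ]
brown px [333. 186.] 72 tray [  76.9 -143.4]
brown px [283. 206.] 91 tray [43.8 -0. ]
brown px [263. 221.] 90 tray [12.9 60.8]
brown px [384. 228.] 88 tray [ -64.6 -259.1]
red 55 [  75.6 -141.4]
```

Request:
{"op": "drive_tool", "data": {
  "moves": "0 0 0 -0.025 0.003 -0.003 0.765; 0 0 0 -0.05 0.003 -0.003 0.765; 0 0 0 -0.075 0.003 -0.003 0.765; 0 0 0 -0.075 0.003 -0.003 0.765; 0 0 0 -0.07 0.003 -0.14 0.765"
}}

```text
clock: 8.6
tool_pos: [597.4, -61.5, 171.6]
orientation: [-2.009, -2.399, 0.01]
ft_force: [1.5, -0.2, -0.8]
finger_gap: 0.234
gripper_force: 0.0
```

```bash
python3 g.py 13 98 180; python3 look.py
```

```text
t 8.6 tray [ -36.6 -126.4] tipz 160.6 ext 11.0 gap 0.23 F [ 1.5 -0.2 -0.8]
turn [-0.006  -0.0024  0.0006] shift [ 0.449   0.0993 -0.0377]
brown px [378. 171.] 19 tray [  96.6 -274.1]
brown px [329. 177.] 10 tray [ 103.  -137.6]
brown px [283. 206.] 90 tray [43.7 -0. ]
brown px [383. 224.] 153 tray [ -52.9 -258.9]
brown px [263. 221.] 89 tray [13.  60.7]
red 8 [  99.4 -136.4]
```

Request:
{"op": "drive_tool", "data": {
  "moves": "0 0 0 0.45 0.095 -0.01 0.765; 0 0 0 0.45 0.095 -0.01 0.765; 0 0 0 0.45 0.095 -0.01 0.765; 0 0 0 0.45 0.095 -0.01 0.765; 0 0 0 0.45 0.095 -0.01 0.765"
}}

```text
clock: 9.28
tool_pos: [608.5, 170.8, 183.0]
orientation: [2.011, 2.414, 0.001]
ft_force: [-1.0, -0.9, -0.2]
finger_gap: 0.24
gripper_force: 0.0
```

```bash
python3 g.py 13 98 105
```

```text
t 9.28 tray [ 14.7 100.4] tipz 172.0 ext 11.0 gap 0.24 F [-1.  -0.9 -0.2]
turn [ 0.0004 -0.0002  0.0031] shift [-0.0048 -0.0035  0.1341]
```

Request:
{"op": "drive_tool", "data": {
  "moves": "0 0 0.003 -0.004 -0.0035 0.07 0.765; 0 0 0.003 -0.004 -0.0035 0.134 0.765; 0 0 0.003 -0.004 -0.0035 0.134 0.765; 0 0 0.003 -0.03 -0.005 0.134 0.765; 0 0 0.003 -0.05 -0.01 0.134 0.765"
}}

```text
clock: 9.9
tool_pos: [608.8, 140.8, 116.8]
orientation: [2.024, 2.401, 0.001]
ft_force: [0.1, -1.2, -0.2]
finger_gap: 0.235
gripper_force: 0.0
```

Request:
{"op": "drive_tool", "data": {
  "moves": "0 0 0 -0.03 -0.012 0 0.765; 0 0 0 -0.06 -0.025 0 0.765; 0 0 0 -0.09 -0.037 0 0.765; 0 0 0 -0.12 -0.049 0 0.765; 0 0 0 -0.15 -0.06 0 0.765"
}}

```text
clock: 10.52
tool_pos: [591.1, 62.0, 115.8]
orientation: [2.024, 2.402, -0.0]
ft_force: [0.4, 0.1, 0.4]
finger_gap: 0.237
gripper_force: 0.1
```

```bash
python3 g.py -31 -125 105; python3 look.py
```

```text
t 10.53 tray [-21.4  -3.7] tipz 104.8 ext 11.0 gap 0.24 F [0.4 0.1 0.4]
turn [-0.      0.     -0.0022] shift [-0.2428 -0.0182 -0.0004]
brown px [382. 170.] 27 tray [  95.3 -285.3]
brown px [333. 191.] 113 tray [  62.5 -141.9]
brown px [386. 213.] 87 tray [ -23.7 -271.9]
brown px [384. 228.] 87 tray [ -64.8 -259.2]
red 90 [  60.5 -139.3]
```

Request:
{"op": "drive_tool", "data": {
  "moves": "0 0 0 -0.03 -0.006 0 0.765; 0 0 0 -0.06 -0.012 0 0.765; 0 0 0 -0.09 -0.018 0 0.765; 0 0 0 -0.12 -0.02 0 0.765; 0 0 0 -0.15 -0.02 0 0.765"
}}

```text
clock: 11.2
tool_pos: [594.4, -13.5, 115.8]
orientation: [2.024, 2.402, 0.0]
ft_force: [-0.8, -0.5, -0.4]
finger_gap: 0.232
gripper_force: 0.0
```

Request:
{"op": "drive_tool", "data": {
  "moves": "0 0 0 -0.03 0 0 0.765; 0 0 0 -0.06 0 0 0.765; 0 0 0 -0.095 0 0 0.765; 0 0 0 -0.1 0 0 0.765; 0 0 0 -0.1 0 -0.12 0.765"
}}

```text
clock: 11.82
tool_pos: [598.9, -61.3, 169.9]
orientation: [-2.018, -2.393, 0.01]
ft_force: [0.7, -0.2, 0.7]
finger_gap: 0.233
gripper_force: 0.0
```

```bash
python3 g.py 44 38 175; python3 look.py
```

```text
t 11.82 tray [ -35.2 -126.5] tipz 158.9 ext 11.0 gap 0.23 F [ 0.7 -0.2  0.7]
turn [-0.0058 -0.0023 -0.0024] shift [ 0.33    0.1563 -0.0325]
brown px [381. 170.] 28 tray [  95.5 -282.5]
brown px [283. 206.] 90 tray [43.7 -0. ]
brown px [386. 213.] 88 tray [ -23.8 -271.9]
brown px [372. 223.] 77 tray [ -44.1 -229.9]
brown px [384. 228.] 89 tray [ -64.8 -259.4]
red 6 [ 100.9 -136. ]
```

Three in the crate. Now the last one.

Request:
{"op": "drive_tool", "data": {
  "moves": "0 0 0 0.05 0.03 -0.02 0.765; 0 0 0 0.33 0.154 -0.02 0.765; 0 0 0 0.33 0.154 -0.02 0.765; 0 0 0 0.33 0.154 -0.02 0.765; 0 0 0 0.33 0.154 -0.02 0.765"
}}

```text
clock: 12.5
tool_pos: [650.8, 116.3, 185.8]
orientation: [2.02, 2.406, 0.001]
ft_force: [0.8, -0.5, 1.2]
finger_gap: 0.236
gripper_force: 0.0
```

```bash
python3 g.py 44 38 105 -18 -98 105
```

```text
t 12.5 tray [46.9 39.3] tipz 174.8 ext 11.0 gap 0.24 F [ 0.8 -0.5  1.2]
turn [ 0.0002 -0.0001 -0.0004] shift [-0.0027 -0.0058  0.1396]
turn [ 0.0002 -0.0001 -0.0004] shift [-0.2748 -0.1296  0.1395]
```

Request:
{"op": "drive_tool", "data": {
  "moves": "0 0 0 -0.002 -0.005 0.07 0.765; 0 0 0 -0.002 -0.005 0.139 0.765; 0 0 0 -0.002 -0.005 0.139 0.765; 0 0 0 -0.025 -0.009 0.139 0.765; 0 0 0 -0.05 -0.02 0.139 0.765"
}}

```text
clock: 13.12
tool_pos: [645.7, 86.5, 117.9]
orientation: [2.023, 2.401, 0.002]
ft_force: [0.2, -0.4, 0.3]
finger_gap: 0.237
gripper_force: 0.1
```

Request:
{"op": "drive_tool", "data": {
  "moves": "0 0 0 -0.025 -0.012 0 0.765; 0 0 0 -0.05 -0.025 0 0.765; 0 0 0 -0.075 -0.037 0 0.765; 0 0 0 -0.1 -0.05 0 0.765; 0 0 0 -0.125 -0.062 0 0.765"
}}

```text
clock: 13.75
tool_pos: [624.7, 19.9, 116.2]
orientation: [-2.024, -2.402, 0.0]
ft_force: [0.1, -0.2, -0.7]
finger_gap: 0.235
gripper_force: 0.1
```

```bash
python3 g.py -20 -98 105 -20 -126 105; python3 look.py pics/t5.png
```

```text
t 13.75 tray [  4.4 -51. ] tipz 105.2 ext 11.0 gap 0.24 F [ 0.1 -0.2 -0.7]
turn [-0.0001 -0.     -0.0021] shift [-0.0941 -0.0483  0.0004]
turn [-0.0001 -0.     -0.0021] shift [-0.1501 -0.0481  0.0004]
brown px [378. 171.] 20 tray [  96.5 -274.5]
brown px [333. 191.] 111 tray [  61.9 -141.3]
brown px [386. 213.] 86 tray [ -23.8 -271.9]
brown px [316. 217.] 10 tray [ -0.3 -83.4]
brown px [374. 221.] 88 tray [ -40.5 -236.4]
brown px [384. 228.] 85 tray [ -65.3 -260. ]
red 92 [  60.3 -139.1]
```

View pics/t5.png

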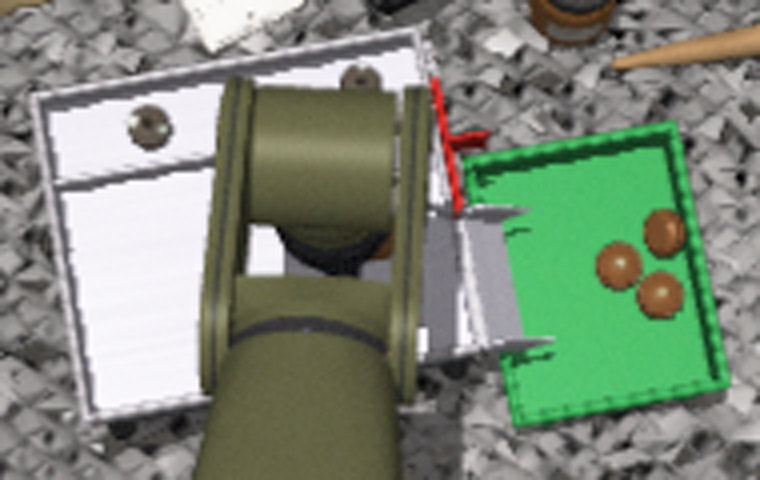

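Request:
{"op": "drive_tool", "data": {
  "moves": "0 0 0 -0.025 -0.014 0 0.765; 0 0 0 -0.05 -0.028 0 0.765; 0 0 0 -0.075 -0.042 0 0.765; 0 0 0 -0.1 -0.052 0 0.765; 0 0 0 -0.125 -0.055 0 0.765"
}}

```text
clock: 14.42
tool_pos: [601.5, -41.6, 115.0]
orientation: [-2.01, -2.386, 0.007]
ft_force: [-29.3, 20.9, 17.0]
finger_gap: 0.235
gripper_force: 18.5
```

Request:
{"op": "drive_tool", "data": {
  "moves": "0 0 0 -0.02 0 0 0.765; 0 0 0 -0.035 0 0 0.765; 0 0 0 -0.035 0 0 0.765; 0 0 0 -0.035 0 -0.14 0.9; 0 0 0 -0.035 0 -0.14 1"
}}

```text
clock: 15.05
tool_pos: [614.9, -63.8, 192.6]
orientation: [2.018, 2.395, 0.008]
ft_force: [-0.4, 0.6, 1.5]
finger_gap: -0.002
gripper_force: 0.0
```

```bash
python3 g.py 85 -157 175; python3 look.py
```

```text
t 15.05 tray [ -19.8 -131.7] tipz 181.6 ext 11.0 gap -0.0 F [-0.4  0.6  1.5]
turn [ 0.0049  0.0019 -0.0022] shift [-0.0495  0.2097  0.0155]
brown px [381. 170.] 25 tray [  95.6 -283. ]
brown px [380. 202.] 55 tray [  10.1 -262.2]
brown px [386. 213.] 86 tray [ -23.2 -272.1]
brown px [374. 221.] 89 tray [ -40.6 -236.4]
brown px [384. 228.] 85 tray [ -65.3 -260. ]
```

Request:
{"op": "drive_tool", "data": {
  "moves": "0 0 0 -0.05 0.21 0 1; 0 0 0 -0.05 0.21 0 1; 0 0 0 -0.05 0.21 0 1; 0 0 0 -0.05 0.21 0 1"
}}

```text
clock: 15.6
tool_pos: [718.4, -69.6, 184.6]
orientation: [-2.023, -2.401, 0.002]
ft_force: [-0.0, 0.1, -0.3]
finger_gap: 0.004
gripper_force: 0.0
```

```bash
python3 g.py 85 -157 120; python3 look.py
```

```text
t 15.6 tray [  81.1 -155.5] tipz 173.6 ext 11.0 gap 0.0 F [-0.   0.1 -0.3]
turn [-0.0012 -0.0004 -0.0022] shift [-0.003   0.0081  0.1073]
brown px [382. 170.] 27 tray [  95.3 -284.8]
brown px [376. 197.] 86 tray [  24.1 -253.1]
brown px [386. 213.] 87 tray [ -24. -272.]
brown px [374. 221.] 88 tray [ -40.8 -236.3]
brown px [384. 228.] 85 tray [ -65.3 -260. ]
```

Request:
{"op": "drive_tool", "data": {
  "moves": "0 0 0 -0.003 0.01 0 1; 0 0 0 -0.003 0.01 0.06 1; 0 0 0 -0.003 0.01 0.107 1; 0 0 0 -0.003 0.01 0.107 1; 0 0 0 -0.003 -0.01 0.107 1"
}}

```text
clock: 16.27
tool_pos: [714.9, -71.9, 133.5]
orientation: [2.023, 2.402, 0.001]
ft_force: [-0.1, -0.2, 0.7]
finger_gap: -0.001
gripper_force: 0.0
```

Request:
{"op": "drive_tool", "data": {
  "moves": "0 0 0 0 -0.035 0 1; 0 0 0 0 -0.07 0 1; 0 0 0 0 -0.105 0 1; 0 0 0 0 -0.14 0 1; 0 0 0 0 -0.16 0 1"
}}

```text
clock: 16.9
tool_pos: [636.1, -85.9, 134.7]
orientation: [2.022, 2.399, 0.003]
ft_force: [3.3, -0.9, -1.0]
finger_gap: 0.003
gripper_force: 1.2
```

```bash
python3 g.py -15 -157 120; python3 look.py
```

```text
t 16.9 tray [  -2.8 -157.2] tipz 123.7 ext 11.0 gap 0.0 F [ 3.3 -0.9 -1. ]
turn [ 0.0018  0.0008 -0.0022] shift [ 0.0004 -0.0245  0.0074]
brown px [381. 170.] 26 tray [  95.6 -282.4]
brown px [378. 198.] 56 tray [  21.4 -258.9]
brown px [386. 213.] 87 tray [ -24. -272.]
brown px [375. 221.] 75 tray [ -41.5 -237.8]
brown px [384. 228.] 84 tray [ -65.3 -260.2]
```

Request:
{"op": "drive_tool", "data": {
  "moves": "0 0 0 0 -0.01 0.004 1; 0 0 0 0 -0.018 0.004 1; 0 0 0 0 -0.024 0.004 1; 0 0 0 0 -0.028 0.004 1; 0 0 0 0 -0.03 0.004 1"
}}

```text
clock: 17.58
tool_pos: [624.9, -87.4, 131.5]
orientation: [2.019, 2.396, 0.012]
ft_force: [17.8, 3.2, -6.9]
finger_gap: -0.001
gripper_force: 8.8
```

Request:
{"op": "drive_tool", "data": {
  "moves": "0 0 0 0 -0.005 0 1; 0 0 0 0 -0.01 0 1; 0 0 0 0 -0.01 0 1"
}}

```text
clock: 17.95
tool_pos: [624.4, -87.4, 131.8]
orientation: [2.014, 2.389, 0.026]
ft_force: [32.8, 4.5, -14.9]
finger_gap: 0.002
gripper_force: 16.3
```

```bash
python3 g.py -15 -157 120
```

```text
t 17.95 tray [ -14.5 -156.7] tipz 120.8 ext 11.0 gap 0.0 F [ 32.8   4.5 -14.9]
turn [ 0.0113  0.0011 -0.0024] shift [-0.0007 -0.0009  0.0016]
```

Request:
{"op": "drive_tool", "data": {
  "moves": "0 0 0 0 0.025 0 1; 0 0 0 0 0.03 0 1; 0 0 0 0 0.03 -0.15 1; 0 0 0 0 0.03 -0.25 1; 0 0 0 -0.3 0.03 -0.25 1"
}}

```text
clock: 18.58
tool_pos: [644.0, -146.4, 264.2]
orientation: [2.011, 2.4, 0.008]
ft_force: [0.6, -0.8, 0.1]
finger_gap: 0.003
gripper_force: 0.0
```

Request:
{"op": "drive_tool", "data": {
  "moves": "0 0 0 -0.4 0 0 1; 0 0 0 -0.4 0 0 1; 0 0 0 -0.4 0 0 1; 0 0 0 -0.4 0 0 1; 0 0 0 -0.4 0 0 1"
}}

```text
clock: 19.2
tool_pos: [674.5, -345.5, 254.7]
orientation: [-2.024, -2.399, 0.0]
ft_force: [-0.9, -0.4, -0.6]
finger_gap: -0.001
gripper_force: 0.0
```

```bash
python3 g.py; python3 look.py pics/t9.png
```

```text
t 19.2 tray [ -10.1 -419.5] tipz 243.7 ext 11.0 gap -0.0 F [-0.9 -0.4 -0.6]
brown px [381. 170.] 28 tray [  95.4 -282.6]
brown px [376. 197.] 87 tray [  23.9 -254.7]
brown px [339. 222.] 111 tray [ -26.6 -140.6]
brown px [386. 213.] 88 tray [ -24.1 -272.1]
brown px [374. 221.] 89 tray [ -40.6 -236.4]
brown px [384. 228.] 84 tray [ -65.3 -260.2]
red 92 [ -31. -138.]
```

View pics/t9.png

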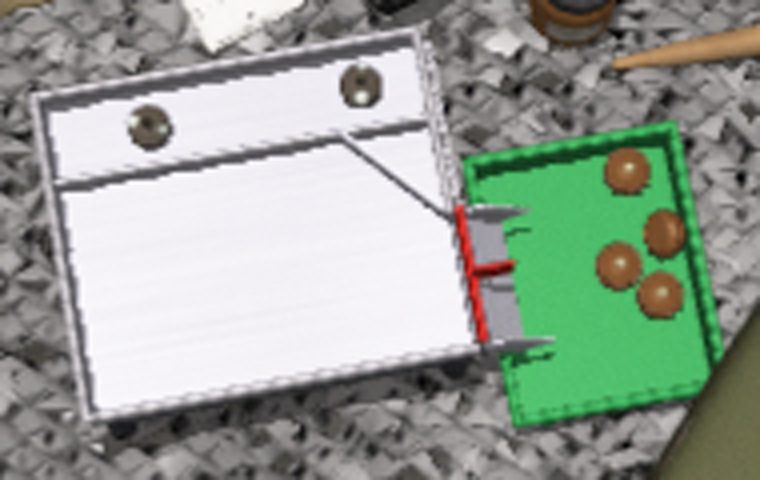

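```bash
python3 -c "
from bench import robot
print(robot.close_job())"
```

```text
the job is handed in; nothing more can be done
None
```

All four corms are in the larger green crate, the shutter is pushed shut against its stop, and the two rejects are still in their bay; I handed the job in after about 19 s on the robot's clock.

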